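# Rasp back into its sprung guard box

### The job

Put the wood rasp away: lift it out of the rack, push its blade down through the sprung flap of the guard box, feel along for the slot hidden below the flap, and press the rasp gently fully home so that it stands upright there, then let go. The rasp is brittle, so do not force it against the box, and leave the other things on the bench alone.

Things in the scene. Friction and masses are not known exactly. Their poses are not given: they have to be found in the camera images.
- rasp_handle (a point): Centre of the rasp's wooden handle, the place to grip: flat-sided, 26 (own x) x 30 (y) x 60 mm (z, up). Under it is the flat steel blade, 8 (x) x 24 (y) mm, 90 mm long, blunt square end. The rasp (0.15 to 0.25 kg) starts standing blade down in the rack, axes along the rack's. The blade's end is 120 mm below this point, the handle's top 30 mm above.
- rasp_tip (a point): Centre of the blunt lower end of the rasp's blade, axes as rasp_handle.
- rack: Dark wooden block fixed to the bench, 70 mm (x) by 90 mm (y) by 55 mm tall, origin at the centre of its underside. The slot in its top (12 by 28 mm, 45 mm deep) holds the rasp's blade with 2 mm play on each side.
- guard: Wooden guard box fixed to the bench, 74 (x) x 120 (y) x 105 mm tall; origin on the bench straight under the centre of its mouth. The outside reaches from x = -29 to +45 mm. The near wall (-x side) has its inner face at x = -14 mm; 18 mm below the mouth it steps in to x = -8 mm and from there runs straight down to guide the blade.
- guard_mouth (a point): Centre of the mouth in the box's top face, 105 mm above the bench; x across the mouth (near wall at -x, flap hinge at +x), y along it, z up. The mouth, 28 (x) x 64 mm (y), is closed by a level steel flap, 27 x 62 x 4 mm, hinged along its +x edge. When the rasp is home, its handle's underside is 5 mm above the mouth.
- liner_top (a point): 35 mm below the mouth, at x = -2 mm: level top of a wooden liner hidden below the flap, on springy feet (gives 1 mm per 4 N, at most 4 mm). Its one slot for the blade, 12 mm wide (x = -8 to +4 mm of the mouth's frame), 27 mm long in y, 50 mm deep (floor 85 mm below the mouth), has its middle anywhere within 12 mm of this point along y, never the same: feel for it with the blade.
- flap (a joint): Angle of the flap: 0 closed (level), grows as it is pushed down into the box, about 1.1 rad with the blade beside it, at most 1.4. The spring resists the blade with 3 to 9 N; the flap's edge then presses the blade toward the near wall with some 5 N, so that the rasp does not sink by its own weight but must be pushed down, and it drags harder when the blade is drawn back up.
- little_box: Bystander: small open wooden box, 90 by 120 by 50 mm, origin at the centre of its underside.
- tin: Bystander: tin, 64 mm across, 85 mm tall, origin at the centre of its underside.
- hammer: Bystander: hammer lying on the bench.
- offcut: Bystander: flat wooden offcut, 70 by 50 by 22 mm, origin at the centre of its underside.
Things that resemble listed ones, but are neither listed nor needed, are in the scene too. What is shaped like the part that bears rasp_handle but green or yellow is not meant.

How it is judged:
On the way, in this order (a step that is already met when the one before it is completed fails the run):
1. the rasp's blade is lifted clear of the rack and still upright (height (world z) of rasp_tip above 0.058 m and angle between rasp_tip's own z axis and vertical below 0.35 rad), for 0.1 s.
2. the blade holds the flap open, its end more than 28 mm below the mouth (z of rasp_tip in the frame of guard_mouth below -0.028 m and horizontal distance between rasp_tip and guard_mouth below 0.032 m and value of joint flap above 0.4 rad), for 0.1 s.
At the end, for the whole second after the job is handed in: The rasp stands upright (within 0.10 rad) and at rest in the slot of the guard box, its blade's end within 3 mm of the slot's floor (82 mm or more below the mouth) and within 22 mm of the mouth's centre seen from above, the flap still held down by the blade (over 0.4 rad), released (z of rasp_tip in the frame of guard_mouth below -0.082 m and horizontal distance between rasp_tip and guard_mouth below 0.022 m and angle between rasp_tip's own z axis and vertical below 0.1 rad and value of joint flap above 0.4 rad and linear speed of rasp below 0.02 m/s); the robot touches nothing.
It fails at once if the rasp is forced against the guard box, its flap or its liner with more than 40 N in all (contact force between rasp and guard above 40 N).
It fails at once if the little box is moved more than 20 mm (distance of little_box from where it was at the start of the episode above 0.02 m).
It fails at once if the tin is moved more than 20 mm (distance of tin from where it was at the start of the episode above 0.02 m).
It fails at once if the hammer is moved more than 20 mm (distance of hammer from where it was at the start of the episode above 0.02 m).
It fails at once if the offcut is moved more than 20 mm (distance of offcut from where it was at the start of the episode above 0.02 m).
It also fails if it takes over 72 s, if anything falls off the work surface, if the arm or the gripper's body presses on something with over 40 N, if the wrist force passes 120 N, or if a joint passes its speed limit or range.

### The arm

A 6-joint arm with a two-finger parallel gripper is mounted at the origin on the work surface. World frame = base frame: x ahead of the robot, y to its left, z up, the work surface at z = 0. Lengths are in m, angles in rad, forces in N, time in s.
With the tool pointing down it reaches from about 0.35 to 0.975 m from the base axis. Payload 4.9 kg.
Tool frame: the origin (TCP) lies on the front face of the gripper's body, between the roots of the fingers; the fingertips stand 73 mm ahead of it and the grasp point (between the pads) lies 54 mm ahead of it (tip_extent is the distance from the TCP to the fingertips, in m); y points along the fingers, x is the direction in which the jaws open and shut, and the axes are right-handed (so a half turn about y gives the same grasp; the last joint's range is limited). The gripper opens to 85 mm and grips with 20 to 120 N. Pads are 22 mm wide; open, the fingers measure 114 mm over their backs; the gripper's body (76 mm by 85 mm) begins 54 mm behind the grasp point. The pads swing forward as they close: fully open they stand 13 mm farther back than shut.
Start: joints at [1.08, 0.053, 1.613, -0, 1.476, -0.119], TCP at [0.227, 0.582, 0.304] pointing down, gripper open.
Joint ranges: [-3.01, 3.01], [-1.01, 2.22], [0.06, 2.58], [-1.02, 4.17], [0.09, 2.62], [-3.14, 3.14]. Speed limits (rad/s): [2.57, 2.57, 3.14, 3.14, 3.14, 3.14].

### API

Orientations are given as a unit quaternion [w, x, y, z].
In Python, from plant import state, grab_frame, camera_info, job_done, tip_extent gives the robot as it stands.
- The arm moves only by the tool carry_out, never from a script. Its argument "rows" is a list that holds one entry, the list of rows, each a list of 7 numbers: the turn, a rotation vector about the world's x, y, z as a fraction of full scale, then the shift along the world's x, y, z as a fraction of full scale, then the finger opening in mm, from 0 to 85.4. A call has 1 to 5 rows; each row shifts and turns the commanded pose from where the row before left it; what a row does not reach is not made up. Full scale, the value 1, is 40 mm for a shift and 4 degrees for a turn. A row lasts 1/10 s, in which the tool goes at most 50 mm and 8.59 degrees, less where a joint would pass 70% of its speed; a pose out of reach is approached as far as the arm can. A call with a number of a shift or a turn outside -1 to 1 is refused whole. A call with a gripper value outside its range is refused whole. The fingers move at their own pace and stop on an object; the grip force is fixed at half the most. Time passes only in rows, so rows that do not move let the fingers close. It gives the time, the measured TCP pose, the force and the opening at its end, in the units of the state.
- state(): the state, without advancing time (a new reading comes with each control period).
- grab_frame(name): name is "side" or "top"; returns the picture (420x560x3 uint8, blue, green, red); there is no depth.
- camera_info(name): a dict with "intrinsics" (3x3 intrinsics, pixels), "k1" (the pictures are not rectified: a ray, as slopes to the right and down, at radius r is drawn at 1 + k1 r^2 times it, then the intrinsics apply), "xyz" and "rotation" of the camera in the world. Camera axes: x right, y down, z forward; pixel columns grow to the right and rows downward; lengths in m; the calibration is good to about 2 mm. A picture is of the moment at which its call begins. camera_info takes no time and is no camera call.
- job_done(): hands the job in, once; it reports no verdict.
The state is a dict: "time": time; "joint_pos": joint angles; "joint_vel": joint speeds; "joint_efforts": joint torques, N m; "tool_pos": TCP position; "tool_rot": TCP orientation; "contact_force": force on the tool from outside, world axes, zero at the start; "ft_torque": the same for the moment, N m; "gripper_width": opening from 0.0 (shut) to 1.0 (fully open).
Only numpy, scipy, OpenCV 4.12 (cv2) and the standard library are available. Lean on these libraries where they do the work, as an engineer would, in place of code of your own. Each camera call takes 0.05 s, during which the arm holds its last target.

## Working session

There is one attempt and no reset: what is moved stays moved. The work goes in short steps, Python scripts to look and compute and a tool call to move; the robot and the scene stay as the last step left them, time stands still between calls to the robot, and variables do not carry over. Pictures are saved under pics/ and viewed, and the job is handed in when it is done.

Besides the shell and the picture viewer there is one more tool, called after "Emit:" by a JSON object that holds its "name" and its "arguments". carry_out: Moves the arm, as the interface text tells. Shift numbers are shares of 40 mm and turn numbers shares of 4 degrees, none past 1 either way. Its arguments: {"type":"object","properties":{"rows":{"type":"array"}},"required":["rows"]}

```bash
mkdir -p pics; ls; python3 - <<'E'
from plant import *
import cv2
print(state())
for n in("side","top"):
    print(n,camera_info(n)); cv2.imwrite(f"pics/{n}0.png",grab_frame(n))
E
```

```text
pics
{'time': 0.0, 'joint_pos': array([ 1.07996843e+00,  5.33552842e-02,  1.61428118e+00,  9.15792337e-06,
        1.47596546e+00, -1.18974052e-01]), 'joint_vel': array([-0.00227071, -0.00064301,  0.0007086 ,  0.00169692,  0.00327254,
       -0.00175193]), 'joint_efforts': array([ 4.04828188e-04, -3.93681443e+01, -3.70176530e+01, -8.19133834e-05,
        6.91575115e-03, -1.98901887e-05]), 'tool_pos': array([0.2268525 , 0.58188021, 0.30267149]), 'tool_rot': array([-0.58348583,  0.58413682,  0.39832199, -0.39958486]), 'contact_force': array([0.38333314, 0.48843265, 0.801232  ]), 'ft_torque': array([ 0.00398749,  0.01084753, -0.01267522]), 'gripper_width': 1.004709074469817}
side {'intrinsics': array([[452.54840703,   0.        , 280.14736957],
       [  0.        , 452.54840703, 211.72737547],
       [  0.        ,   0.        ,   1.        ]]), 'k1': -0.15144932086446852, 'xyz': array([ 0.16568841, -0.40297331,  0.62117638]), 'rotation': array([-0.37348179,  0.83871261, -0.36491543,  0.15462612])}
top {'intrinsics': array([[380.29585225,   0.        , 290.35272156],
       [  0.        , 380.29585225, 210.63066029],
       [  0.        ,   0.        ,   1.        ]]), 'k1': -0.09282660907332066, 'xyz': array([ 0.49617728, -0.00125839,  0.94312985]), 'rotation': array([ 0.03320856, -0.70465732,  0.70783366, -0.03642465])}
```

View pics/side0.png

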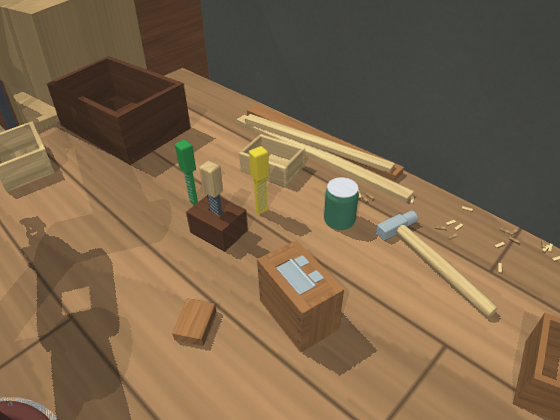

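View pics/top0.png

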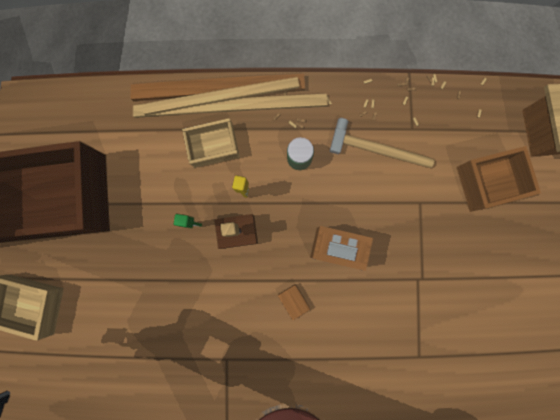

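The side view shows the tan handle in the dark rack at (211,180). In the top view it is at (228,229). The green rasp at side (186,155) / top (183,220) and the yellow one at side (259,160) / top (239,184) are lookalikes. The guard, with its steel flap, is at side (300,290) / top (343,247). Next I'll confirm this in enlarged crops.

```bash
cat > h.py <<'E'
import numpy as np, cv2
from scipy.spatial.transform import Rotation as R
from plant import camera_info
C={n:camera_info(n) for n in("side","top")}
def rot(n):
    q=C[n]['rotation']; return R.from_quat([q[1],q[2],q[3],q[0]])
def ray(n,px):
    c=C[n]; p=cv2.undistortPoints(np.array(px,float).reshape(-1,1,2),c['intrinsics'],np.array([c['k1'],0,0,0,0])).reshape(-1,2)
    d=np.c_[p,np.ones(len(p))]; return rot(n).apply(d)
def onz(n,px,z):
    d=ray(n,px); o=C[n]['xyz']; return o+d*((z-o[2])/d[:,2])[:,None]
def proj(n,P):
    c=C[n]; Rm=rot(n).inv(); P=np.array(P,float).reshape(-1,1,3)
    rv=Rm.as_rotvec(); t=-Rm.apply(c['xyz'])
    return cv2.projectPoints(P,rv,t,c['intrinsics'],np.array([c['k1'],0,0,0,0]))[0].reshape(-1,2)
def tri(a,b):
    d1=ray('side',a)[0];d2=ray('top',b)[0];o1=C['side']['xyz'];o2=C['top']['xyz']
    s=np.linalg.lstsq(np.c_[d1,-d2],o2-o1,rcond=None)[0]
    p,q=o1+s[0]*d1,o2+s[1]*d2; return (p+q)/2,np.linalg.norm(p-q)
E
python3 - <<'E'
import cv2
t=cv2.imread('pics/top0.png');s=cv2.imread('pics/side0.png')
def crop(i,x,y,w,h,k,n): cv2.imwrite(n,cv2.resize(i[y:y+h,x:x+w],None,fx=k,fy=k,interpolation=cv2.INTER_CUBIC))
crop(t,165,170,100,90,8,'pics/c1.png')
crop(t,300,215,80,60,10,'pics/c2.png')
crop(s,180,140,100,110,5,'pics/c3.png')
crop(s,250,235,100,115,5,'pics/c4.png')
E
```

```text
(no output)
```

View pics/c1.png

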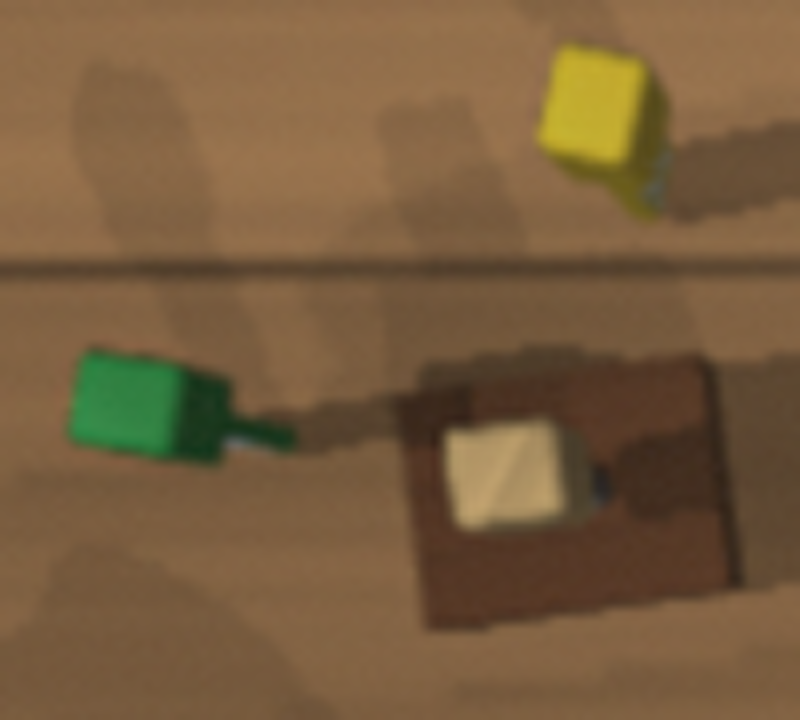

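View pics/c2.png

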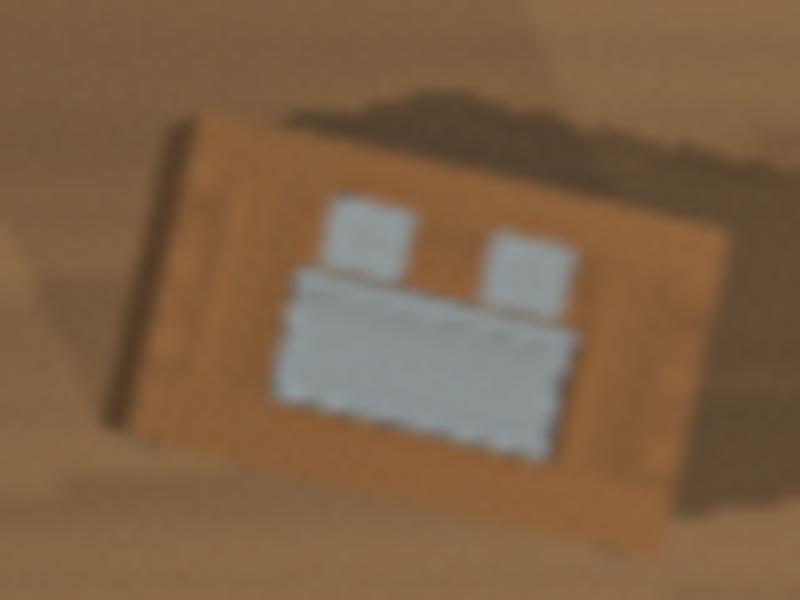

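View pics/c3.png

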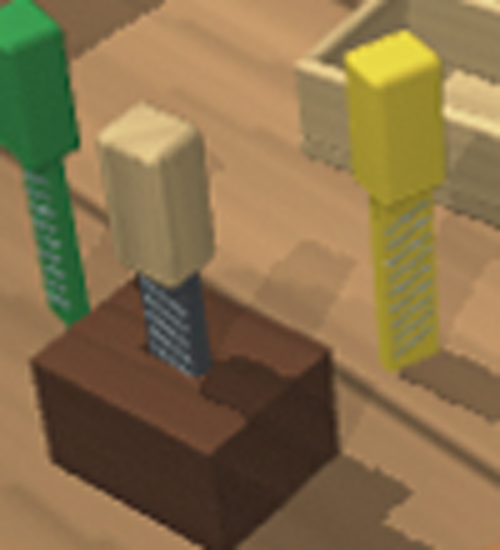

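View pics/c4.png

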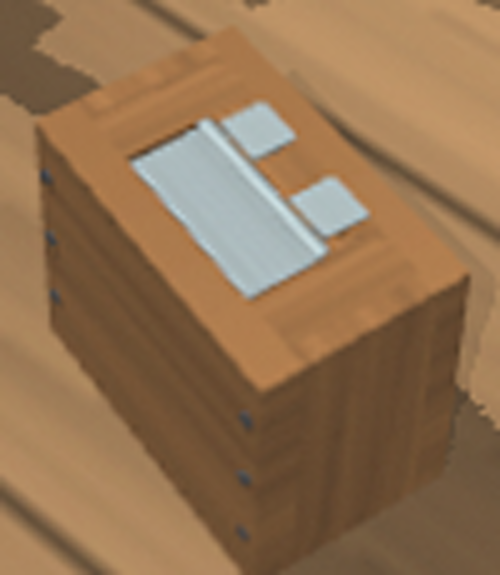

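```bash
python3 - <<'E'
from h import *
np.set_printoptions(precision=4,suppress=True)
def src(p,k,o): return (np.array(p,float)+.5)/k-.5+np.array(o)
def quad(n,px,z,name):
    P=onz(n,px,z)[:,:2]; c=P.mean(0); e=np.roll(P,-1,0)-P
    print(name,c,'len',np.linalg.norm(e,axis=1)*1000,'ang',np.degrees(np.arctan2(e[:,1],e[:,0])))
# order: top-left, top-right, bottom-right, bottom-left
quad('top',src([(200,113),(732,235),(658,555),(130,430)],10,(300,215)),.105,'guard top')
quad('top',src([(298,268),(580,330),(550,462),(273,398)],10,(300,215)),.105,'flap top')
quad('top',src([(400,395),(708,357),(742,585),(427,630)],8,(165,170)),.055,'rack top')
quad('top',src([(445,428),(550,418),(567,520),(460,530)],8,(165,170)),.160,'handle top')
S=lambda p,o:src(p,5,o)
quad('side',S([(230,28),(470,275),(262,390),(35,123)],(250,235)),.105,'guard side')
quad('side',S([(207,120),(328,250),(250,298),(133,160)],(250,235)),.105,'flap side')
quad('side',S([(147,102),(210,122),(155,165),(97,140)],(180,140)),.160,'handle side')
quad('side',S([(140,278),(332,352),(212,450),(33,360)],(180,140)),.055,'rack side')
E
```

```text
guard top [ 0.4962 -0.1199] len [120.8547  72.3354 119.2674  71.3705] ang [-103.2375  165.6685   76.3051  -13.0689]
flap top [ 0.4893 -0.1186] len [63.7248 29.7468 62.5572 29.0553] ang [-102.7443  166.0641   76.6235  -11.6542]
rack top [0.5367 0.1225] len [91.2188 67.4788 92.8623 69.2993] ang [ -83.1803 -171.318    97.9635    7.2893]
handle top [0.5364 0.1244] len [27.3398 26.7426 27.7661 26.6786] ang [ -84.7634 -170.0441   95.1698    9.0491]
guard side [ 0.4929 -0.1228] len [119.5052  72.1475 118.5532  72.1564] ang [-102.9951  165.7611   77.0161  -13.4826]
flap side [ 0.487  -0.1212] len [61.1264 28.6244 61.8069 27.4299] ang [-102.8022  169.6879   76.11    -11.6026]
handle side [0.5337 0.1179] len [26.491  29.0434 26.2426 26.2782] ang [ -74.59   -170.8793   99.4193    9.3155]
rack side [0.532  0.1196] len [89.3631 65.534  87.4199 58.6263] ang [ -76.3485 -174.5535   99.2724    6.6422]
```

```bash
cat >> h.py <<'E'
from plant import state
def st():
    s=state(); q=s['tool_rot']; r=R.from_quat([q[1],q[2],q[3],q[0]]).as_matrix()
    np.set_printoptions(precision=4,suppress=True)
    print('t',round(s['time'],2),'tcp',s['tool_pos'],'x',r[:,0],'y',r[:,1],'F',s['contact_force'],'w',round(s['gripper_width'],3),'xhead',np.degrees(np.arctan2(r[1,0],r[0,0])).round(2))
    return s,r
E
python3 - <<'E'
from h import *
from plant import tip_extent
s,r=st()
print(s['joint_pos'], tip_extent if not callable(tip_extent) else tip_extent())
sr=lambda p,k,o:(np.array(p,float)+.5)/k-.5+np.array(o)
for n,a,b in[('yellow',(402,62),(600,105)),('green',(27,30),(127,402)),('tan',(152,132),(505,474))]:
    print(n,tri(sr(a,5,(180,140)),sr(b,8,(165,170))))
for n,px in [('tin top',(301,147)),]: print(n,onz('top',px,.085))
E
```

```text
t 0.1 tcp [0.2268 0.5819 0.3028] x [ 0.3633  0.9317 -0.0019] y [-0.0009 -0.0017 -1.    ] F [-0.5535  0.016   0.3705] w 1.003 xhead 68.7
[ 1.08    0.0533  1.6142 -0.      1.476  -0.119 ] 0.0726
yellow (array([0.6365, 0.1022, 0.143 ]), np.float64(0.0023896273690377414))
green (array([0.5582, 0.2281, 0.1404]), np.float64(0.0033370615329647666))
tan (array([0.5374, 0.1248, 0.1544]), np.float64(0.0018007924714131453))
tin top [[ 0.7287 -0.0307  0.085 ]]
```

Emit:
{"name": "carry_out", "arguments": {"rows": [[[0,0,-0.96,0.48,-0.72,0,85],[0,0,-0.96,0.48,-0.72,0,85],[0,0,-0.96,0.48,-0.72,0,85],[0,0,-0.96,0.48,-0.72,0,85],[0,0,-0.96,0.48,-0.72,0,85]]]}}

```text
time: 0.6
tool_pos: [0.3234, 0.4369, 0.3033]
tool_rot: [-0.642, 0.643, 0.295, -0.296]
contact_force: [0.6, 0.0, 0.1]
gripper_width: 0.996
```

Emit:
{"name": "carry_out", "arguments": {"rows": [[[0,0,-0.96,0.48,-0.72,0,85],[0,0,-0.96,0.48,-0.72,0,85],[0,0,-0.96,0.48,-0.72,0,85],[0,0,-0.96,0.48,-0.72,0,85],[0,0,-0.96,0.48,-0.72,0,85]]]}}

```text
time: 1.1
tool_pos: [0.4194, 0.2929, 0.3034]
tool_rot: [-0.683, 0.683, 0.184, -0.184]
contact_force: [1.2, 0.4, 0.4]
gripper_width: 0.993
```

Emit:
{"name": "carry_out", "arguments": {"rows": [[[0,0,-0.96,0.48,-0.72,0,85],[0,0,-0.96,0.48,-0.72,0,85],[0,0,-0.96,0.48,-0.72,0,85],[0,0,-0.96,0.48,-0.72,0,85],[0,0,-0.96,0.48,-0.72,0,85]]]}}

```text
time: 1.6
tool_pos: [0.5154, 0.1489, 0.3034]
tool_rot: [0.704, -0.704, -0.067, 0.068]
contact_force: [0.7, 1.1, -0.7]
gripper_width: 0.995
```

Emit:
{"name": "carry_out", "arguments": {"rows": [[[0,0,-0.96,0.48,-0.72,0,85],[0,0,0,0,0,0,85],[0,0,0,0,0,0,85]]]}}

```text
time: 1.9
tool_pos: [0.5341, 0.1211, 0.3032]
tool_rot: [0.706, -0.706, -0.044, 0.045]
contact_force: [-0.4, 0.7, -0.6]
gripper_width: 0.998
```

```bash
python3 - <<'E'
from h import *
from plant import grab_frame
s,r=st(); cv2.imwrite('pics/s1.png',grab_frame('side'));print(s['joint_pos'])
E
```

```text
t 1.9 tcp [0.5341 0.1211 0.3032] x [ 0.9921  0.1255 -0.0014] y [-0.0015  0.0004 -1.    ] F [-0.4028  0.6557 -0.6099] w 0.998 xhead 7.21
[ 0.0869 -0.1312  1.7928  0.0005  1.4815 -0.039 ]
```

View pics/s1.png

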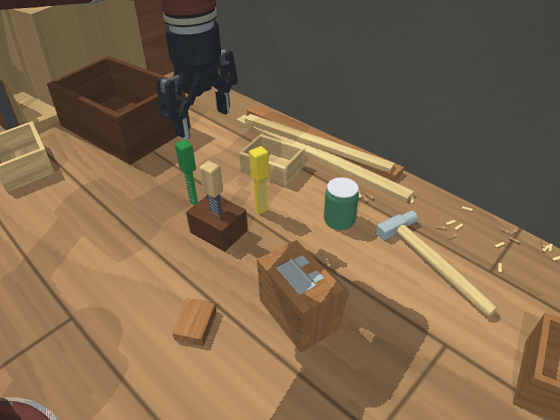

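Emit:
{"name": "carry_out", "arguments": {"rows": [[[0,0,0,0,0,-0.7,85],[0,0,0,0,0,-0.7,85],[0,0,0,0,0,-0.6,85],[0,0,0,0,0,0,85]]]}}

```text
time: 2.35
tool_pos: [0.5312, 0.1225, 0.2195]
tool_rot: [0.706, -0.706, -0.043, 0.048]
contact_force: [-0.1, 1.2, -0.3]
gripper_width: 0.993
```

```bash
python3 - <<'E'
from h import *
from plant import grab_frame
s,r=st(); a=grab_frame('side')[90:260,130:300];b=grab_frame('top')[150:290,160:320]
cv2.imwrite('pics/s2.png',cv2.resize(a,None,fx=3.5,fy=3.5,interpolation=2));cv2.imwrite('pics/t2.png',cv2.resize(b,None,fx=4,fy=4,interpolation=2))
E
```

```text
t 2.35 tcp [0.5312 0.1225 0.2195] x [ 0.9917  0.1286 -0.0083] y [-0.0083 -0.0005 -1.    ] F [-0.0916  1.1535 -0.3302] w 0.993 xhead 7.39
```

View pics/s2.png

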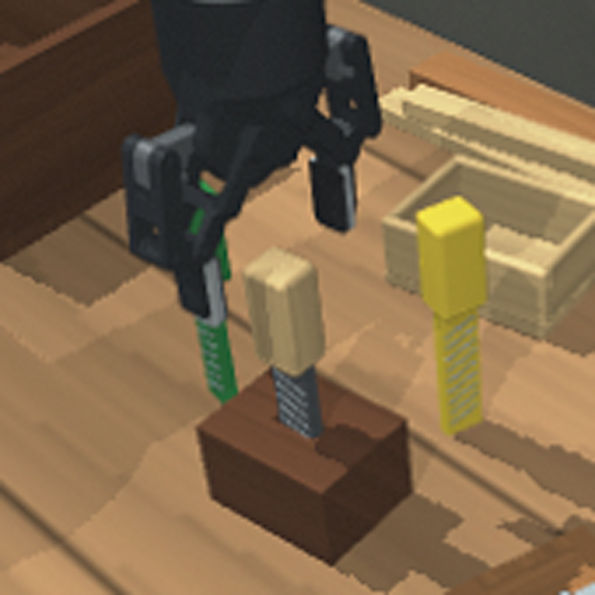

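View pics/t2.png

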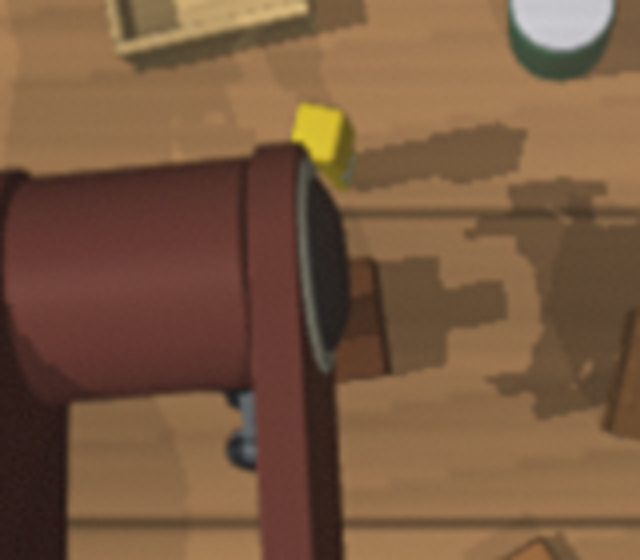

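Emit:
{"name": "carry_out", "arguments": {"rows": [[[0,0,0,0,0,-0.5,85],[0,0,0,0,0,-0.3,85],[0,0,0,0,0,0,85],[0,0,0,0,0,0,85]]]}}

```text
time: 2.85
tool_pos: [0.5345, 0.1216, 0.1927]
tool_rot: [0.706, -0.706, -0.045, 0.045]
contact_force: [0.5, 1.0, -0.4]
gripper_width: 0.992
```

```bash
python3 - <<'E'
from h import *
from plant import grab_frame
s,r=st(); a=grab_frame('side')[90:260,130:300]
cv2.imwrite('pics/s3.png',cv2.resize(a,None,fx=3.5,fy=3.5,interpolation=2))
E
```

```text
t 2.85 tcp [0.5345 0.1216 0.1927] x [0.992  0.1265 0.0007] y [ 0.0007  0.0001 -1.    ] F [ 0.5033  1.0052 -0.4024] w 0.992 xhead 7.27
```

View pics/s3.png

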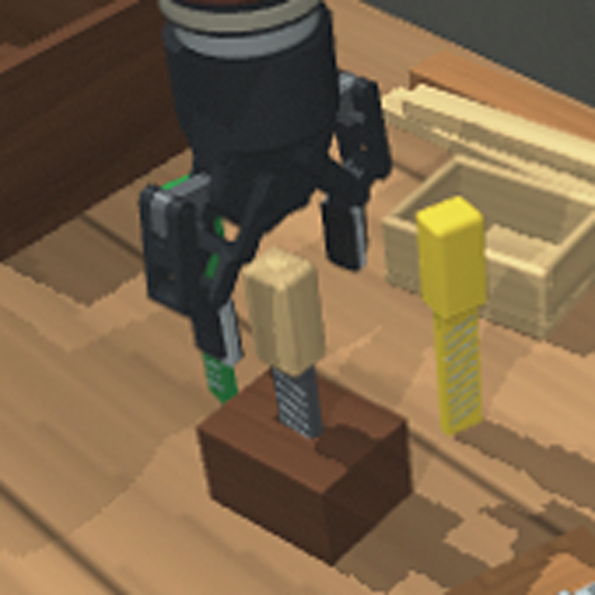

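Emit:
{"name": "carry_out", "arguments": {"rows": [[[0,0,0,0,0,-0.25,85],[0,0,0,0,0,0,60],[0,0,0,0,0,0,40],[0,0,0,0,0,0,32],[0,0,0,0,0,0,32]]]}}

```text
time: 3.4
tool_pos: [0.5344, 0.1215, 0.1821]
tool_rot: [0.706, -0.706, -0.045, 0.045]
contact_force: [0.0, 0.3, -0.2]
gripper_width: 0.378
```

Emit:
{"name": "carry_out", "arguments": {"rows": [[[0,0,0,0,0,0,26],[0,0,0,0,0,0,20],[0,0,0,0,0,0,15],[0,0,0,0,0,0,15],[0,0,0,0,0,0,15]]]}}

```text
time: 3.9
tool_pos: [0.5346, 0.1215, 0.1823]
tool_rot: [-0.706, 0.706, 0.045, -0.044]
contact_force: [0.6, 0.0, 1.5]
gripper_width: 0.299
```

```bash
python3 - <<'E'
from h import *
from plant import grab_frame
s,r=st(); a=grab_frame('side')[90:260,130:300]
cv2.imwrite('pics/s4.png',cv2.resize(a,None,fx=3.5,fy=3.5,interpolation=2))
E
```

```text
t 3.9 tcp [0.5346 0.1215 0.1823] x [0.992  0.1264 0.001 ] y [ 0.001  0.    -1.   ] F [0.5824 0.0167 1.5197] w 0.299 xhead 7.26
```

View pics/s4.png

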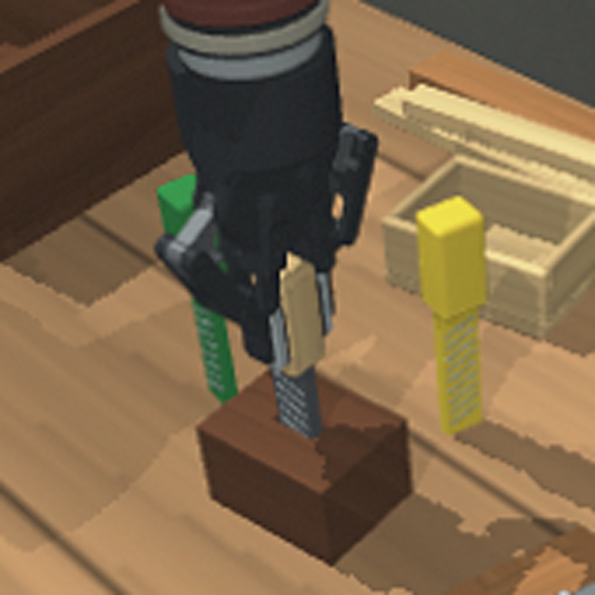

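The gripper closed to 25.5 mm, which matches the 26 mm handle, with almost no side load. Lifting now.

Emit:
{"name": "carry_out", "arguments": {"rows": [[[0,0,0,0,0,0.2,15],[0,0,0,0,0,0.4,15],[0,0,0,0,0,0.5,15],[0,0,0,0,0,0.6,15],[0,0,0,0,0,0.6,15]]]}}

```text
time: 4.45
tool_pos: [0.5336, 0.1215, 0.2753]
tool_rot: [-0.706, 0.706, 0.044, -0.045]
contact_force: [-0.5, -0.1, -2.1]
gripper_width: 0.297
```

Emit:
{"name": "carry_out", "arguments": {"rows": [[[0,0,0,0,0,0.6,15],[0,0,0,0,0,0.6,15],[0,0,0,0,0,0,15],[0,0,0,0,0,0,15]]]}}

```text
time: 4.85
tool_pos: [0.534, 0.1215, 0.3223]
tool_rot: [0.706, -0.706, -0.045, 0.045]
contact_force: [-0.3, 1.1, -2.8]
gripper_width: 0.292
```

```bash
python3 - <<'E'
from h import *
from plant import grab_frame
s,r=st(); a=grab_frame('side')[40:240,110:310]
cv2.imwrite('pics/s5.png',cv2.resize(a,None,fx=3,fy=3,interpolation=2))
E
```

```text
t 4.85 tcp [0.534  0.1215 0.3223] x [0.992  0.1264 0.0003] y [ 0.0003  0.0001 -1.    ] F [-0.3366  1.0799 -2.8132] w 0.292 xhead 7.26
```

View pics/s5.png

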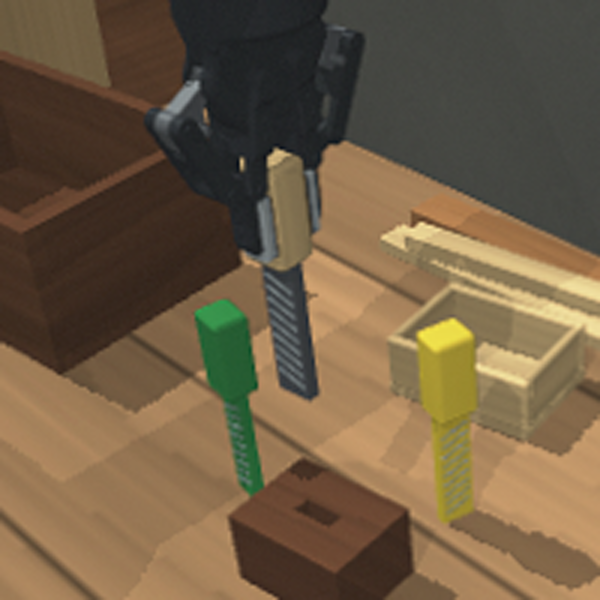

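Emit:
{"name": "carry_out", "arguments": {"rows": [[[0,0,-0.73,-0.17,-0.86,0,15],[0,0,-0.73,-0.17,-0.86,0,15],[0,0,-0.73,-0.17,-0.86,0,15],[0,0,-0.73,-0.17,-0.86,0,15],[0,0,-0.73,-0.17,-0.86,0,15]]]}}

```text
time: 5.4
tool_pos: [0.4989, -0.0515, 0.3195]
tool_rot: [0.706, -0.705, 0.047, -0.044]
contact_force: [0.6, -0.5, -2.4]
gripper_width: 0.297
```

Emit:
{"name": "carry_out", "arguments": {"rows": [[[0,0,-0.73,-0.17,-0.86,0,15],[0,0,-0.73,-0.18,-0.86,0,15],[0,0,0,0,0,-0.3,15],[0,0,0,0,0,-0.3,15],[0,0,0,0,0,0,15]]]}}

```text
time: 5.9
tool_pos: [0.4848, -0.1181, 0.2936]
tool_rot: [0.703, -0.702, 0.083, -0.078]
contact_force: [-0.8, 0.2, -2.3]
gripper_width: 0.299
```

Emit:
{"name": "carry_out", "arguments": {"rows": [[[0,0,0,0,0,0,15],[0,0,0,0,0,0,15]]]}}

```text
time: 6.1
tool_pos: [0.4865, -0.1185, 0.298]
tool_rot: [0.703, -0.702, 0.081, -0.081]
contact_force: [-0.3, -0.0, -2.3]
gripper_width: 0.298
```

```bash
python3 - <<'E'
from h import *
from plant import grab_frame
s,r=st(); a=grab_frame('side');cv2.imwrite('pics/sraw6.png',a);a=a[170:330,230:390]
cv2.imwrite('pics/s6.png',cv2.resize(a,None,fx=3.7,fy=3.7,interpolation=2))
b=grab_frame('top');cv2.imwrite('pics/t6.png',b)
E
```

```text
t 6.1 tcp [ 0.4865 -0.1185  0.298 ] x [ 0.974  -0.2264  0.    ] y [ 0.0001  0.0001 -1.    ] F [-0.2603 -0.0291 -2.2819] w 0.298 xhead -13.08
```

View pics/s6.png

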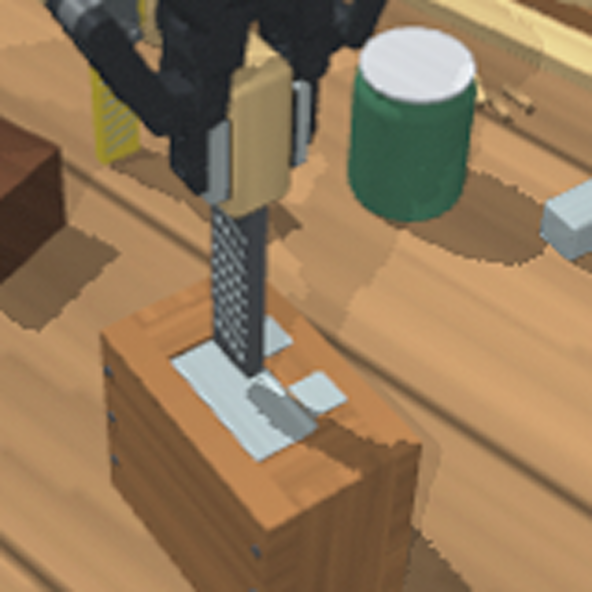

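View pics/t6.png

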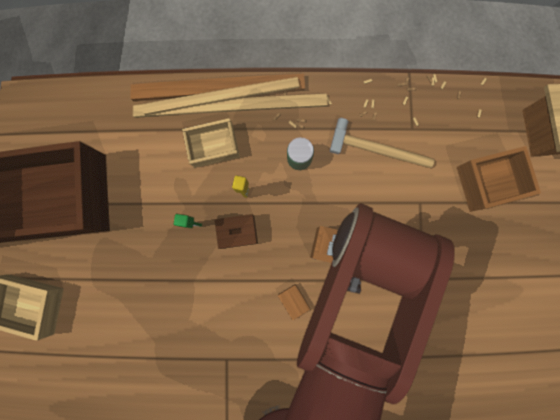

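```bash
python3 - <<'E'
from h import *
np.set_printoptions(precision=4,suppress=True)
p=(np.array([(215,357),(248,375),(265,368),(240,362.5)])+.5)/3.7-.5+[230,170]
a=np.radians(-13.1);X=np.array([np.cos(a),np.sin(a)]);Y=np.array([-X[1],X[0]])
m=np.array([.486,-.121])
for z in(.124,.126,.128):
  P=onz('side',p,z); print(z,P[:,:2]); d=P[:,:2]-m; print('mouth',np.c_[d@X,d@Y]*1000)
E
```

```text
0.124 [[ 0.4811 -0.1118]
 [ 0.4829 -0.1273]
 [ 0.49   -0.1298]
 [ 0.4856 -0.1208]]
mouth [[-6.9081  7.8822]
 [-1.5397 -6.8772]
 [ 5.9381 -7.6986]
 [-0.4628  0.0704]]
0.126 [[ 0.4798 -0.1129]
 [ 0.4817 -0.1285]
 [ 0.4887 -0.1309]
 [ 0.4843 -0.122 ]]
mouth [[-7.8782  6.4536]
 [-2.5314 -8.2463]
 [ 4.9163 -9.0644]
 [-1.4589 -1.3267]]
0.128 [[ 0.4785 -0.1141]
 [ 0.4804 -0.1296]
 [ 0.4874 -0.132 ]
 [ 0.483  -0.1231]]
mouth [[ -8.8483   5.0251]
 [ -3.5232  -9.6155]
 [  3.8946 -10.4303]
 [ -2.4549  -2.7239]]
```

```bash
python3 - <<'E'
import cv2
a=cv2.imread('pics/sraw6.png')[220:300,265:325]
cv2.imwrite('pics/s7.png',cv2.resize(a,None,fx=9,fy=7.5 and 9,interpolation=2)[:600])
E
```

```text
(no output)
```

View pics/s7.png

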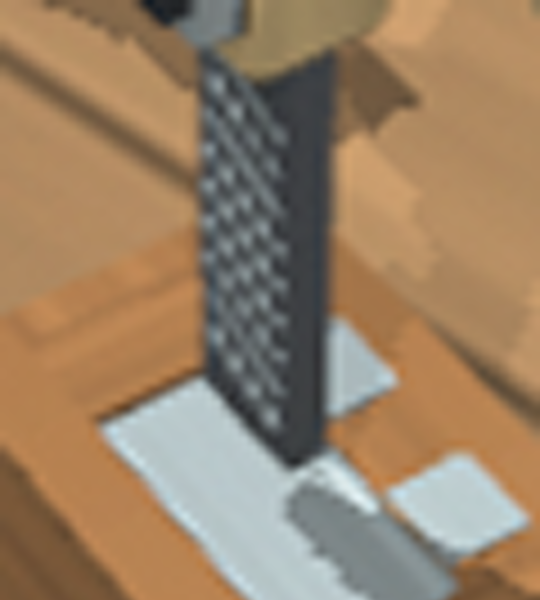

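```bash
python3 - <<'E'
from h import *
np.set_printoptions(precision=4,suppress=True)
p=(np.array([(208,372),(293,467),(325,447),(266.5,409.5)])+.5)/9-.5+[265,220]
a=np.radians(-13.1);X=np.array([np.cos(a),np.sin(a)]);Y=np.array([-X[1],X[0]])
m=np.array([.486,-.121])
for z in(.122,.124,.126):
  P=onz('side',p,z); e=np.diff(P[:3,:2],axis=0); print(z,P[3,:2],np.linalg.norm(e,axis=1)*1000,np.degrees(np.arctan2(e[:,1],e[:,0]))); d=P[:,:2]-m; print('mouth',np.c_[d@X,d@Y]*1000)
E
```

```text
0.122 [ 0.4901 -0.1161] [24.2952  6.6483] [-103.498    -8.5851]
mouth [[-0.3403 17.7222]
 [-0.509  -6.5724]
 [ 6.1187 -6.049 ]
 [ 2.9195  5.7363]]
0.124 [ 0.4888 -0.1172] [24.1978  6.6217] [-103.498    -8.5851]
mouth [[-1.3328 16.26  ]
 [-1.5009 -7.9373]
 [ 5.1002 -7.416 ]
 [ 1.9139  4.3221]]
0.126 [ 0.4875 -0.1184] [24.1005  6.5951] [-103.498    -8.5851]
mouth [[-2.3253 14.7977]
 [-2.4928 -9.3022]
 [ 4.0818 -8.783 ]
 [ 0.9083  2.9078]]
```

Emit:
{"name": "carry_out", "arguments": {"rows": [[[0,0,0,-0.134,-0.354,0,15],[0,0,0,0,0,-0.2,15],[0,0,0,0,0,-0.2,15],[0,0,0,0,0,0,15],[0,0,0,0,0,0,15]]]}}

```text
time: 6.7
tool_pos: [0.4808, -0.133, 0.2812]
tool_rot: [0.703, -0.702, 0.081, -0.081]
contact_force: [-0.5, -0.2, -1.8]
gripper_width: 0.292
```

Emit:
{"name": "carry_out", "arguments": {"rows": [[[0,0,0,0,0,-0.08,15],[0,0,0,0,0,-0.08,15],[0,0,0,0,0,-0.08,15],[0,0,0,0,0,0,15]]]}}

```text
time: 7.1
tool_pos: [0.4811, -0.1335, 0.2731]
tool_rot: [-0.702, 0.702, -0.081, 0.081]
contact_force: [-1.7, -0.2, 2.4]
gripper_width: 0.296
```

```bash
python3 - <<'E'
from h import *
from plant import grab_frame
s,r=st(); a=grab_frame('side')[220:300,245:325]
cv2.imwrite('pics/s8.png',cv2.resize(a,None,fx=7,fy=7,interpolation=2))
E
```

```text
t 7.1 tcp [ 0.4811 -0.1335  0.2731] x [ 0.9737 -0.228   0.0007] y [ 0.0007 -0.0002 -1.    ] F [-1.7051 -0.193   2.3679] w 0.296 xhead -13.18
```

View pics/s8.png

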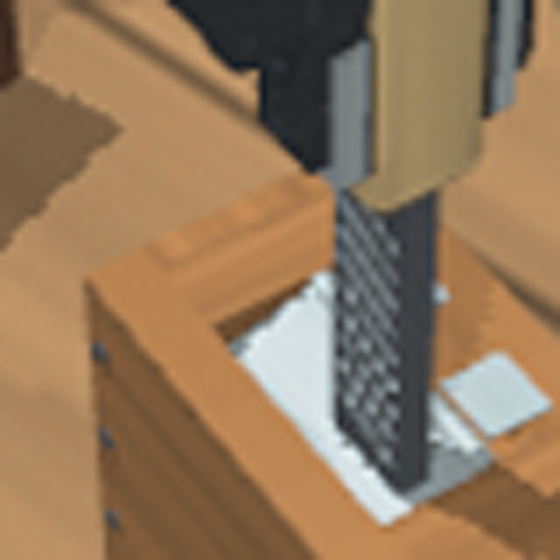

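Emit:
{"name": "carry_out", "arguments": {"rows": [[[0,0,0,0,0,-0.08,15],[0,0,0,0,0,-0.08,15],[0,0,0,0,0,-0.08,15],[0,0,0,0,0,0,15]]]}}

```text
time: 7.55
tool_pos: [0.4808, -0.1335, 0.2633]
tool_rot: [-0.702, 0.703, -0.081, 0.081]
contact_force: [-1.7, 1.3, 3.0]
gripper_width: 0.299
```

Emit:
{"name": "carry_out", "arguments": {"rows": [[[0,0,0,0,0,-0.05,15],[0,0,0,0,0,-0.05,15],[0,0,0,0,0,0,15]]]}}

```text
time: 7.85
tool_pos: [0.4804, -0.1333, 0.2577]
tool_rot: [0.703, -0.702, 0.082, -0.081]
contact_force: [-2.4, 0.3, 1.4]
gripper_width: 0.298
```

Emit:
{"name": "carry_out", "arguments": {"rows": [[[0,0,0,0,0,-0.04,15],[0,0,0,0,0,-0.04,15],[0,0,0,0,0,0,15]]]}}

```text
time: 8.15
tool_pos: [0.4806, -0.1333, 0.2547]
tool_rot: [0.703, -0.702, 0.082, -0.081]
contact_force: [-3.0, 0.4, 0.4]
gripper_width: 0.297
```

Emit:
{"name": "carry_out", "arguments": {"rows": [[[0,0,0,0,0,-0.04,15],[0,0,0,0,0,-0.04,15],[0,0,0,0,0,0,15]]]}}

```text
time: 8.45
tool_pos: [0.4807, -0.1334, 0.2518]
tool_rot: [0.703, -0.702, 0.081, -0.081]
contact_force: [-2.8, 1.7, -0.8]
gripper_width: 0.298
```

Emit:
{"name": "carry_out", "arguments": {"rows": [[[0,0,0,0,0,-0.04,15],[0,0,0,0,0,-0.04,15],[0,0,0,0,0,0,15]]]}}

```text
time: 8.75
tool_pos: [0.4804, -0.1333, 0.2481]
tool_rot: [0.703, -0.702, 0.082, -0.08]
contact_force: [-4.1, 0.4, -1.0]
gripper_width: 0.297
```

Emit:
{"name": "carry_out", "arguments": {"rows": [[[0,0,0,0,0,-0.04,15],[0,0,0,0,0,-0.04,15],[0,0,0,0,0,0,15]]]}}

```text
time: 9.05
tool_pos: [0.4806, -0.1334, 0.2453]
tool_rot: [0.703, -0.702, 0.082, -0.081]
contact_force: [-3.5, 0.4, -1.9]
gripper_width: 0.299
```

Emit:
{"name": "carry_out", "arguments": {"rows": [[[0,0,0,0,0,-0.04,15],[0,0,0,0,0,0,15]]]}}

```text
time: 9.25
tool_pos: [0.4808, -0.1334, 0.244]
tool_rot: [0.702, -0.702, 0.081, -0.081]
contact_force: [-4.3, 1.2, -1.3]
gripper_width: 0.299
```

Emit:
{"name": "carry_out", "arguments": {"rows": [[[0,0,0,0,0,-0.025,15],[0,0,0,0,0,0,15]]]}}

```text
time: 9.45
tool_pos: [0.4809, -0.1335, 0.2432]
tool_rot: [0.702, -0.702, 0.081, -0.081]
contact_force: [-3.1, 2.1, -0.9]
gripper_width: 0.296
```

Emit:
{"name": "carry_out", "arguments": {"rows": [[[0,0,0,0,0,-0.025,15],[0,0,0,0,0,0,15]]]}}

```text
time: 9.65
tool_pos: [0.4809, -0.1335, 0.2422]
tool_rot: [-0.702, 0.702, -0.081, 0.081]
contact_force: [-3.8, 1.7, -0.9]
gripper_width: 0.299
```

Emit:
{"name": "carry_out", "arguments": {"rows": [[[0,0,0,0,0,-0.025,15],[0,0,0,0,0,0,15]]]}}

```text
time: 9.85
tool_pos: [0.4809, -0.1335, 0.2416]
tool_rot: [-0.702, 0.702, -0.081, 0.081]
contact_force: [-4.0, 0.7, 1.6]
gripper_width: 0.301
```

Emit:
{"name": "carry_out", "arguments": {"rows": [[[0,0,0,0,0,-0.025,15],[0,0,0,0,0,0,15]]]}}

```text
time: 10.05
tool_pos: [0.481, -0.1336, 0.2409]
tool_rot: [-0.702, 0.703, -0.081, 0.081]
contact_force: [-4.7, 0.6, 3.2]
gripper_width: 0.296
```

Liner contact is at TCP z ≈ 0.242. The force went from -1.3 to +3.2 N. Now I'll sweep along the mouth's +y under a light press.

Emit:
{"name": "carry_out", "arguments": {"rows": [[[0,0,0,0.006,0.024,0,15],[0,0,0,0.006,0.024,0,15],[0,0,0,0,0,0,15]]]}}

```text
time: 10.35
tool_pos: [0.4813, -0.1325, 0.2409]
tool_rot: [-0.701, 0.704, -0.081, 0.081]
contact_force: [-5.3, -2.4, 3.4]
gripper_width: 0.296
```

Emit:
{"name": "carry_out", "arguments": {"rows": [[[0,0,0,0.006,0.024,0,15],[0,0,0,0.006,0.024,0,15],[0,0,0,0,0,0,15]]]}}

```text
time: 10.65
tool_pos: [0.4818, -0.1309, 0.2409]
tool_rot: [-0.701, 0.704, -0.081, 0.081]
contact_force: [-5.5, -2.8, 2.3]
gripper_width: 0.297
```

Emit:
{"name": "carry_out", "arguments": {"rows": [[[0,0,0,0.006,0.024,0,15],[0,0,0,0.006,0.024,0,15],[0,0,0,0,0,0,15]]]}}

```text
time: 10.95
tool_pos: [0.4822, -0.129, 0.2408]
tool_rot: [-0.701, 0.704, -0.081, 0.081]
contact_force: [-5.2, -2.8, 2.4]
gripper_width: 0.293
```

Emit:
{"name": "carry_out", "arguments": {"rows": [[[0,0,0,0.006,0.024,0,15],[0,0,0,0.006,0.024,0,15],[0,0,0,0,0,0,15]]]}}

```text
time: 11.25
tool_pos: [0.4827, -0.1264, 0.2402]
tool_rot: [-0.702, 0.703, -0.081, 0.081]
contact_force: [-3.4, 0.0, -1.1]
gripper_width: 0.295
```

Emit:
{"name": "carry_out", "arguments": {"rows": [[[0,0,0,0.006,0.024,0,15],[0,0,0,0.006,0.024,0,15],[0,0,0,0,0,0,15]]]}}

```text
time: 11.55
tool_pos: [0.4829, -0.124, 0.2397]
tool_rot: [-0.702, 0.703, -0.082, 0.081]
contact_force: [-3.9, -1.9, -2.6]
gripper_width: 0.296
```

```bash
python3 -c "
from h import *
s,r=st();print(s['ft_torque'],r[:,0])"
```

```text
t 11.55 tcp [ 0.4829 -0.124   0.2397] x [ 0.9737 -0.2279 -0.0012] y [-0.0014 -0.0009 -1.    ] F [-3.9029 -1.8648 -2.5746] w 0.296 xhead -13.17
[-0.5181  1.2715  0.0443] [ 0.9737 -0.2279 -0.0012]
```

The downward load has vanished, so the blade end has dropped into the slot. I'll press down slowly and watch the force.

Emit:
{"name": "carry_out", "arguments": {"rows": [[[0,0,0,0,0,-0.05,15],[0,0,0,0,0,0,15],[0,0,0,0,0,0,15]]]}}

```text
time: 11.85
tool_pos: [0.4832, -0.124, 0.2382]
tool_rot: [-0.702, 0.703, -0.081, 0.081]
contact_force: [-4.6, -2.0, -2.3]
gripper_width: 0.297
```

Emit:
{"name": "carry_out", "arguments": {"rows": [[[0,0,0,0,0,-0.05,15],[0,0,0,0,0,-0.05,15],[0,0,0,0,0,0,15]]]}}

```text
time: 12.15
tool_pos: [0.4835, -0.1241, 0.2345]
tool_rot: [-0.702, 0.703, -0.081, 0.081]
contact_force: [-4.7, -2.5, 0.1]
gripper_width: 0.3
```

Emit:
{"name": "carry_out", "arguments": {"rows": [[[0,0,0,-0.004,-0.018,0,15],[0,0,0,0,0,-0.07,15],[0,0,0,0,0,-0.07,15],[0,0,0,0,0,0,15]]]}}

```text
time: 12.55
tool_pos: [0.483, -0.1245, 0.228]
tool_rot: [0.703, -0.702, 0.081, -0.081]
contact_force: [-3.7, -0.9, -1.0]
gripper_width: 0.293
```

Emit:
{"name": "carry_out", "arguments": {"rows": [[[0,0,0,0,0,-0.08,15],[0,0,0,0,0,-0.08,15],[0,0,0,0,0,0,15]]]}}

```text
time: 12.85
tool_pos: [0.4829, -0.1245, 0.2215]
tool_rot: [0.703, -0.702, 0.081, -0.081]
contact_force: [-3.9, -1.2, -2.3]
gripper_width: 0.303
```

Emit:
{"name": "carry_out", "arguments": {"rows": [[[0,0,0,0,0,-0.08,15],[0,0,0,0,0,-0.08,15],[0,0,0,0,0,0,15]]]}}

```text
time: 13.15
tool_pos: [0.4829, -0.1245, 0.2152]
tool_rot: [0.702, -0.702, 0.081, -0.081]
contact_force: [-4.1, -1.7, -1.5]
gripper_width: 0.3
```

Emit:
{"name": "carry_out", "arguments": {"rows": [[[0,0,0,0,0,-0.08,15],[0,0,0,0,0,-0.08,15],[0,0,0,0,0,0,15]]]}}

```text
time: 13.45
tool_pos: [0.4829, -0.1246, 0.2089]
tool_rot: [0.702, -0.702, 0.081, -0.081]
contact_force: [-3.5, -1.5, -1.4]
gripper_width: 0.295
```

Emit:
{"name": "carry_out", "arguments": {"rows": [[[0,0,0,0,0,-0.08,15],[0,0,0,0,0,-0.08,15],[0,0,0,0,0,0,15]]]}}

```text
time: 13.75
tool_pos: [0.483, -0.1246, 0.2025]
tool_rot: [0.702, -0.702, 0.081, -0.081]
contact_force: [-4.4, -1.4, -1.3]
gripper_width: 0.296
```

Emit:
{"name": "carry_out", "arguments": {"rows": [[[0,0,0,0,0,-0.08,15],[0,0,0,0,0,-0.04,15],[0,0,0,0,0,0,15]]]}}

```text
time: 14.05
tool_pos: [0.483, -0.1246, 0.1979]
tool_rot: [-0.702, 0.702, -0.081, 0.081]
contact_force: [-3.6, -0.9, -1.1]
gripper_width: 0.296
```

```bash
python3 - <<'E'
from h import *
from plant import grab_frame
s,r=st(); a=grab_frame('side')[150:350,220:380]
cv2.imwrite('pics/s9.png',cv2.resize(a,None,fx=3,fy=3,interpolation=2))
E
```

```text
t 14.05 tcp [ 0.483  -0.1246  0.1979] x [ 0.9736 -0.228  -0.0004] y [-0.0004  0.     -1.    ] F [-3.6118 -0.9288 -1.0812] w 0.296 xhead -13.18
```

View pics/s9.png

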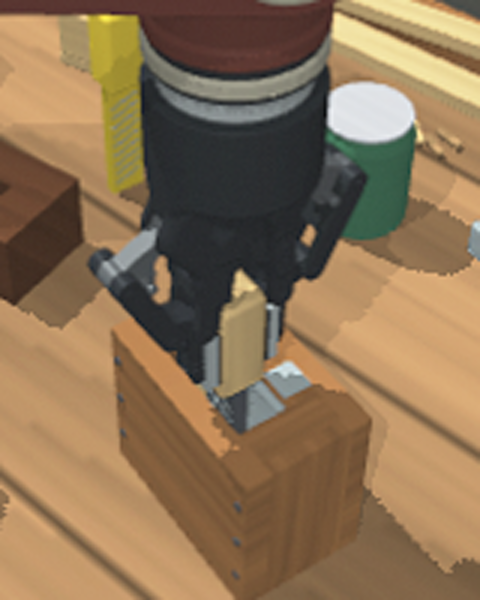

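Emit:
{"name": "carry_out", "arguments": {"rows": [[[0,0,0,0,0,-0.04,15],[0,0,0,0,0,-0.04,15],[0,0,0,0,0,0,15]]]}}

```text
time: 14.4
tool_pos: [0.4831, -0.1246, 0.1949]
tool_rot: [-0.702, 0.702, -0.081, 0.081]
contact_force: [-4.2, -2.3, -0.1]
gripper_width: 0.299
```

Emit:
{"name": "carry_out", "arguments": {"rows": [[[0,0,0,0,0,-0.03,15],[0,0,0,0,0,-0.03,15],[0,0,0,0,0,0,15]]]}}

```text
time: 14.7
tool_pos: [0.4831, -0.1246, 0.1926]
tool_rot: [-0.702, 0.702, -0.081, 0.081]
contact_force: [-4.5, -2.8, 0.2]
gripper_width: 0.293
```

Emit:
{"name": "carry_out", "arguments": {"rows": [[[0,0,0,0,0,-0.025,15],[0,0,0,0,0,0,15]]]}}

```text
time: 14.9
tool_pos: [0.4832, -0.1246, 0.1917]
tool_rot: [-0.702, 0.702, -0.081, 0.081]
contact_force: [-3.6, -1.5, 0.3]
gripper_width: 0.296
```

Emit:
{"name": "carry_out", "arguments": {"rows": [[[0,0,0,0,0,-0.025,15],[0,0,0,0,0,0,15]]]}}

```text
time: 15.1
tool_pos: [0.4832, -0.1247, 0.1911]
tool_rot: [-0.702, 0.702, -0.081, 0.081]
contact_force: [-4.7, -1.5, 2.8]
gripper_width: 0.299
```

Emit:
{"name": "carry_out", "arguments": {"rows": [[[0,0,0,0,0,-0.025,15],[0,0,0,0,0,0,15]]]}}

```text
time: 15.3
tool_pos: [0.4833, -0.1247, 0.1905]
tool_rot: [-0.702, 0.702, -0.081, 0.081]
contact_force: [-6.6, -1.2, 4.6]
gripper_width: 0.296
```

Floor contact is at 0.1918, 50 mm below the liner contact, as expected. The vertical press is about 6 N. Releasing now.

Emit:
{"name": "carry_out", "arguments": {"rows": [[[0,0,0,0,0,0,30],[0,0,0,0,0,0,40],[0,0,0,0,0,0,60],[0,0,0,0,0,0,60],[0,0,0,0,0,0,60]]]}}

```text
time: 15.8
tool_pos: [0.4834, -0.1245, 0.1897]
tool_rot: [0.703, -0.702, 0.081, -0.081]
contact_force: [0.0, 0.6, -0.1]
gripper_width: 0.703
```

```bash
python3 - <<'E'
from h import *
from plant import grab_frame
s,r=st(); a=grab_frame('side')[150:350,220:380]
cv2.imwrite('pics/s10.png',cv2.resize(a,None,fx=3,fy=3,interpolation=2))
E
```

```text
t 15.8 tcp [ 0.4834 -0.1245  0.1897] x [ 0.9737 -0.228   0.0006] y [ 0.0007  0.0002 -1.    ] F [ 0.0447  0.5711 -0.1052] w 0.703 xhead -13.18
```

View pics/s10.png

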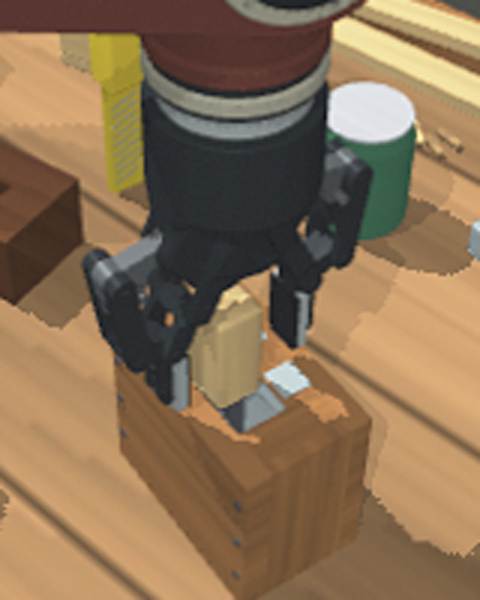

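Emit:
{"name": "carry_out", "arguments": {"rows": [[[0,0,0,0,0,0.3,70],[0,0,0,0,0,0.5,70],[0,0,0,0,0,0.8,70],[0,0,0,0,0,1,70],[0,0,0,0,0,1,70]]]}}

```text
time: 16.35
tool_pos: [0.4829, -0.1244, 0.3358]
tool_rot: [0.702, -0.702, 0.081, -0.081]
contact_force: [1.0, -0.0, 0.1]
gripper_width: 0.818
```

Emit:
{"name": "carry_out", "arguments": {"rows": [[[0,0,0,-0.3,0.9,0.3,70],[0,0,0,-0.3,0.9,0,70],[0,0,0,-0.3,0.9,0,70],[0,0,0,-0.3,0.9,0,70],[0,0,0,0,0.9,0,70]]]}}

```text
time: 16.85
tool_pos: [0.4341, 0.0567, 0.3471]
tool_rot: [0.703, -0.702, 0.08, -0.082]
contact_force: [0.6, -0.4, -0.3]
gripper_width: 0.819
```

```bash
python3 - <<'E'
from h import *
from plant import grab_frame
s,r=st(); f=grab_frame('side');t=grab_frame('top');cv2.imwrite('pics/sf.png',f);cv2.imwrite('pics/tf.png',t)
cv2.imwrite('pics/s11.png',cv2.resize(f[200:320,240:360],None,fx=5,fy=5,interpolation=2))
cv2.imwrite('pics/t11.png',cv2.resize(t[210:280,300:380],None,fx=8,fy=8,interpolation=2))
E
```

```text
t 16.85 tcp [0.4341 0.0567 0.3471] x [ 0.9735 -0.2286  0.0024] y [ 0.0024 -0.     -1.    ] F [ 0.5549 -0.4173 -0.286 ] w 0.819 xhead -13.21
```

View pics/s11.png

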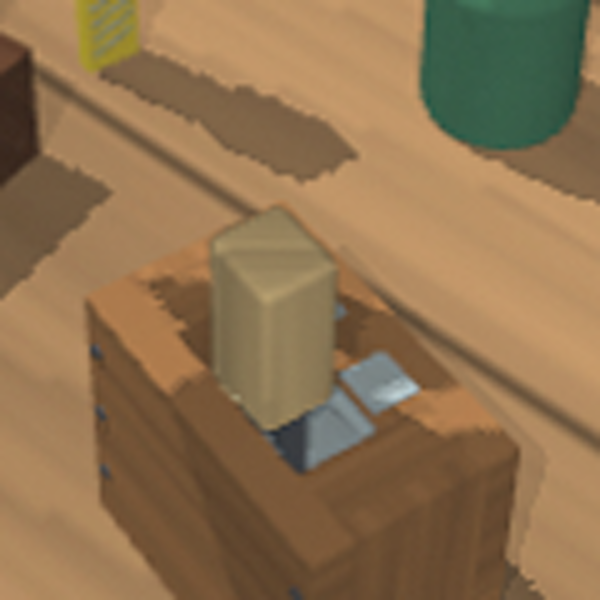

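View pics/t11.png

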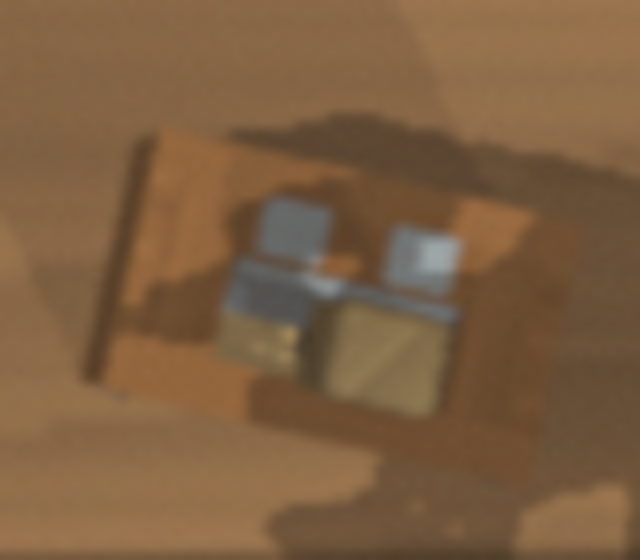

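```bash
python3 - <<'E'
from h import *
np.set_printoptions(precision=4,suppress=True)
sr=lambda p,k,o:(np.array(p,float)+.5)/k-.5+np.array(o)
side=sr([(272,207),(336,262),(265,302),(212,243)],5,(240,200))
top=sr([(348,301),(456,318),(437,417),(325,388)],8,(300,210))
print('tri top centre',tri(side.mean(0),top.mean(0)))
Y=np.array([.228,.974]);X=np.array([.974,-.228])
for n,q in(('side',side),('top',top)):
    P=onz(n,q,.170)[:,:2]; print(n,P.mean(0),np.linalg.norm(np.roll(P,-1,0)-P,axis=1)*1000)
# vertical edges in side view
for a,b in(((265,302),(265,430)),((336,262),(331,397)),((212,243),(218,385))):
    A=onz('side',sr([a],5,(240,200)),.170)[0,:2];B=onz('side',sr([b],5,(240,200)),.110)[0,:2]
    d=A-B; print('lean x,y rad',d@X/.06,d@Y/.06)
E
```

```text
tri top centre (array([ 0.4828, -0.1228,  0.1644]), np.float64(0.0017341476821113322))
side [ 0.4784 -0.1255] [26.7932 24.0445 25.741  21.3584]
top [ 0.4836 -0.1225] [27.8553 25.5165 29.3681 22.7803]
lean x,y rad -0.047195004336828834 -0.05756811105771223
lean x,y rad -0.024334858961360003 -0.02704273010698357
lean x,y rad -0.011828884141387701 0.016015318680685713
```

The leans are small (about 0.03 rad). The handle top triangulates to 0.164, the same -6 mm offset as in the rack, so it is really at about 0.170, which is fully home. The flap is held open and the gripper is clear.

```bash
python3 -c "
from plant import job_done; print(job_done())"
```

```text
the job is handed in; nothing more can be done
None
```

The rasp is standing in the guard box's slot, released, with the flap held down, and I have handed the job in at about 17 s. No verdict was reported.

**What I did:**
- I gripped the tan-handled rasp and lifted it out of the rack. I left the green and yellow lookalikes alone.
- I pushed the blade down through the flap. The blade met the liner at a tool height of about 0.242 m.
- I slid the blade along the mouth under about 4 N until it dropped into the slot.
- I lowered it until it met the floor at about 0.192 m, 50 mm deeper as expected, and pressed with about 6 N.
- I let go and backed the gripper away.

**Last checks:**
- **Lean:** the camera puts it at about 0.03 rad. Single handle edges gave up to about 0.07 rad, which is partly noise in picking pixels; the limit is 0.10.
- **Flap:** it is visibly held open by the blade.
- **Force:** readings at the wrist stayed under about 9 N throughout.
- **Bystanders:** the arm never went near the little box, tin, hammer or offcut. I did not measure their positions again at the end.

**Disagreements:**
- **Between cameras:** the two cameras differed by 3–5 mm in the horizontal position of the guard, rack and handle.
- **Handle height:** the two views together put the handle's top at 0.164 m, against the 0.170 m expected when home. They read about 6 mm low in the rack too, so I relied on the contact depth instead.

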